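# Swing out the prop leg and rest the sump cover on it

### The job

Push the yellow prop leg of the blue cover rest round until it meets its rubber stop, and press it there firmly but gently for a moment so that it is properly seated, without forcing it or shifting the stop. Then pick up the finned sump cover by its spine and lower it, flat side down, centred over the leg with one short edge along the ledge, letting go only once it lies on both. Leave everything else where it is.

Things in the scene. Friction and masses are not known exactly. Their poses are not given: they have to be found in the camera images.
- stand: The fixed blue steel cover rest, screwed to the table. Origin on the table on the vertical hinge axis of the prop leg (a steel pin of 18 mm diameter, 80 mm high). Its x axis points from the hinge to the ledge; z up. The leg swings out to its -x side.
- ledge: The fixed blue ledge of the rest: a bar 180 mm long (along y) and 30 mm wide (x), from 60 to 80 mm above the table, on two posts. Origin on the table under its middle, 30 mm on the +x side of the hinge axis; axes as the stand's.
- leg: Yellow folding prop leg: an upright gate 16 mm thick (x), from the hinge axis (origin, at table height) to 170 mm along its +y: top bar 62 to 80 mm above the table, lower bar 27 to 41, outer upright 4 to 80. It swings out anticlockwise seen from above: push its +x face towards its -x. Folded, its y is parallel to the stand's y, its outer 80 mm free past the ledge's end; it starts 0 to 0.6 rad out.
- leg_tip (a point): Middle of the top of the leg's outer upright, 162 mm from the hinge axis, 80 mm above the table. The hinge is stiff: the leg stays where it is left and takes about 5 N to move when pushed 135 mm from the axis (more nearer in); at the stop the force rises by about 5 N per mm. 9 to 15 N held there for half a second seats it; over 20 N from the robot spoils it.
- stop: Red stop arm, low on the same hinge axis (its origin), clamped at a setting that differs each time, carrying a black rubber block on an adjusting screw. Its y axis points along the arm. If the screw is right in, the leg's y axis is parallel to it when the leg touches; screwed out it meets the leg up to 0.12 rad sooner, by an amount that is not measured: 1.37 to 1.71 rad out from folded.
- stop_lug (a point): Top of the red lug at the end of the stop arm, 110 mm along the arm from the hinge axis and 29 mm on its -x side, 51 mm above the table. The rubber block (12 thick, 16 wide, 21 to 51 mm above the table) stands 4 to 17 mm in front of the lug, on its +x side, 110 mm from the hinge axis, and yields about 1 mm for 8 N. Seated means over 4 N between leg and rubber; it stays pressed after.
- cover: Loose grey cast finned sump cover, 0.5 to 0.85 kg: plate 180 (x) x 130 (y) x 10 mm, flat underneath, fins along both long sides up to 20 mm high. In the middle a spine to grip, 70 mm long (x), 24 wide (y), top 48 mm above the underside. Bolt ears reach 73 mm from the middle in y. Origin: centre of the underside; centre of mass in the middle.
- spine (a point): Middle of the cover's spine, 40 mm above the underside of the cover: the place to grip, fingers closing along the cover's y.
- seat (a point): Where the middle of the cover's underside belongs: 55 mm on the -x side of the hinge axis, level with the tops of ledge and leg, 80 mm above the table. The cover's long axis then lies along the stand's x, either way round.
- piston: Bystander: bare aluminium piston, 76 mm across, 62 high, upright; leave it alone.
- bearing: Bystander: steel bearing ring lying flat, 62 mm across, 17 high; leave it alone.
- driver: Bystander: screwdriver lying down; leave it alone.
- wrench: Bystander: steel spanner lying down; leave it alone.
- bolt_tray: Bystander: blue tray of nuts, 120 x 90 x 35 mm; leave it alone.
- oil: Bystander: black oil bottle with red cap, 64 mm across, 170 high; leave it alone.
- mug: Bystander: blue mug, 80 mm across, 90 high; leave it alone.
- socket: Bystander: steel socket, 30 mm across, 38 high; leave it alone.
Things that resemble listed ones, but are neither listed nor needed, are in the scene too. Several things look just like the cover: the one meant starts farthest from the robot's base.

How it is judged:
By the outcome, as a careful person would: the job done as asked, in the order asked, and still so for the second after the job is handed in, with the robot touching nothing.
It also fails if it takes over 72 s, if anything falls off the work surface, if the arm or the gripper's body presses on something with over 40 N, if the wrist force passes 120 N, or if a joint passes its speed limit or range.

### The arm

A 7-joint arm with a two-finger parallel gripper is mounted at the origin on the work surface. World frame = base frame: x ahead of the robot, y to its left, z up, the work surface at z = 0. Lengths are in m, angles in degrees, forces in N, time in s.
With the tool pointing down it reaches from about 0.35 to 0.9 m from the base axis. Payload 8.1 kg.
Tool frame: the origin (TCP) lies on the front face of the gripper's body, between the roots of the fingers; the fingertips stand 66 mm ahead of it and the grasp point (between the pads) lies 47 mm ahead of it (r.pinch_z is the distance from the TCP to the grasp point, in m); z points along the fingers, y is the line along which they close (so a half turn about z gives the same grasp; the last joint's range is limited). The gripper opens to 92 mm and grips with 3 to 60 N. Pads are 19 mm wide; open, the fingers measure 130 mm over their backs; the gripper's body (75 mm by 190 mm) begins 47 mm behind the grasp point.
Start: joints at [-74.232, 24.895, 1.432, 90.138, -0.665, 64.973, -4.303], TCP at [0.231, 0.581, 0.292] pointing down, gripper open.
Joint ranges: [-149.89, 149.89], [-25.12, 119.58], [-72.63, 75.52], [4.76, 147.25], [-75.54, 255.54], [6.69, 114.76], [-157.13, 157.13]. Speed limits (degrees/s): [127.2, 127.2, 172.46, 172.46, 180, 180, 180].

### API

Orientations are given as a 3x3 rotation matrix whose columns are the frame's x, y, z axes.
In Python, from workcell import r gives the robot as it stands.
- The arm moves only by the shell command python3 -m inch 'ROWS' [OPENING]. ROWS is JSON, a list of rows, each an object with "offset": the shift along the world's x, y, z in cm, a list of three; "rotation": the turn, a rotation vector about the world's x, y, z in rad, a list of three. A call has 1 to 5 rows; each row is the pose to reach, as a shift and turn from the pose commanded when the call began; what a row does not reach only later rows make up. A row lasts 1/10 s, in which the tool goes at most 50 mm and 8.59 degrees, less where a joint would pass 70% of its speed; a pose out of reach is approached as far as the arm can. A call with a gripper value outside its range is refused whole. OPENING is the opening, from 0 (shut) to 1 (fully open), set as the call begins (- or left out, the last holds). The fingers move at their own pace and stop on an object; the grip force is fixed at half the most. Time passes only in rows, so rows that repeat a pose let the fingers close. It gives the time, the measured TCP pose, the force, the opening and the grip force at its end, in the units of the state.
- r.sense(): the state, without advancing time (a new reading comes with each control period).
- r.get_image(name): name is "side" or "top" or "wrist"; returns a dict with "img" (400x640x3 uint8, red, green, blue), "fx", "fy", "cx", "cy" (pixels), "R" (3x3) and "t" (3): a world point X has camera coordinates R X + t; the wrist camera has in their place "T_tool_cam" (4x4, takes a point from camera to tool coordinates, whose origin is the TCP and whose axes are the flange's). Camera axes: x right, y down, z forward; pixel columns grow to the right and rows downward; lengths in m; the calibration is good to about 2 mm. A picture is of the moment at which its call begins: read the wrist's pose just before it. There is no depth.
- r.finish_job(): hands the job in; it is judged then, once.
Trained networks look in a picture, given as the dict that the camera call returned (one of the last four; its "shot" number tells which), for a name from the list of things; names that differ only in an ending like _2 or _b are one class to them, and where a whole thing is asked for, a point or a joint stands for the part that bears it (a point fixed in the world has none). Each returns a list of dicts, best first, with "p" (0 to 1); they miss things now and then, are a little off and sometimes report something else, mostly with a low value. They report only what shows in the picture. A call takes as long as a camera call. They do not tell look-alikes from the thing itself.
- r.silhouettes(picture, query): "region" (400x640 bool, what is visible of it) and "extent" ([left, top, right, bottom] as shares, 0 to 1, of the picture: columns of its width, rows of its height, round what is visible of it).
- r.mark_of(picture, query): "at" ([column, row] as shares, 0 to 1, of the picture: columns of its width, rows of its height: a listed point, or the origin of a listed thing).
The state is a dict: "time_s": time; "joint_pos": joint angles; "joint_vel": joint speeds; "effort": joint torques, N m; "eef_pos": TCP position; "tcp_rot": TCP orientation; "ft_force": force on the tool from outside, world axes, zero at the start; "moment": the same for the moment, N m; "finger_gap": finger opening in m; "finger_force": force on a finger pad.
Only numpy, scipy, OpenCV 4.12 (cv2) and the standard library are available. Lean on these libraries where they do the work, as an engineer would, in place of code of your own. Each camera call takes 0.05 s, during which the arm holds its last target. There are 200 camera calls.

## Working session

There is one attempt and no reset: what is moved stays moved. The work goes in short steps, Python scripts to look and compute and a shell command to move; the robot and the scene stay as the last step left them, time stands still between calls to the robot, and variables do not carry over. Pictures are saved under pics/ and viewed, at most 10 in all, crops included, and the job is handed in when it is done.

```bash
mkdir -p pics; ls; cat > h.py <<'E'
import numpy as np, cv2
from workcell import r
def ray(c,at):
    u,v=at[0]*640,at[1]*400
    d=np.array([(u-c['cx'])/c['fx'],(v-c['cy'])/c['fy'],1.])
    if 'R' in c: R=np.array(c['R']);o=-R.T@np.array(c['t']);return o,R.T@d
    s=c['s'];T=np.array(c['T_tool_cam']);Rw=np.array(s['tcp_rot'])
    return Rw@T[:3,3]+np.array(s['eef_pos']),Rw@T[:3,:3]@d
def atz(c,at,z):
    o,d=ray(c,at);return o+d*(z-o[2])/d[2]
def shot(n):
    s=r.sense();c=r.get_image(n);c['s']=s;return c
def save(c,f): cv2.imwrite('pics/'+f,c['img'][:,:,::-1])
E
python3 - <<'E'
from h import *
np.set_printoptions(precision=3,suppress=True)
Z=dict(cover=.0,spine=.04,leg_tip=.08,stop_lug=.051,stand=0,ledge=0,leg=0,stop=0)
ims=[]
for n in('top','side'):
    c=shot(n);ims.append(c['img'])
    for q in Z:
        for m in r.mark_of(c,q)[:5]: print(n,q,round(m['p'],2),np.round(np.array(m['at'])*[640,400]),atz(c,m['at'],Z[q]))
    save(c,n+'0.png')
s=r.sense();print(s['time_s'],s['eef_pos'],s['tcp_rot'],s['ft_force'])
E
```

```text
pics
top cover 0.81 [374. 276.] [ 0.31  -0.178  0.   ]
top cover 0.73 [391. 204.] [ 0.569 -0.244  0.   ]
top spine 0.9 [373. 275.] [ 0.317 -0.171  0.04 ]
top spine 0.7 [392. 203.] [ 0.571 -0.24   0.04 ]
top spine 0.65 [309. 262.] [0.361 0.054 0.04 ]
top spine 0.39 [256. 181.] [0.646 0.248 0.04 ]
top leg_tip 0.64 [302. 194.] [0.595 0.081 0.08 ]
top leg_tip 0.62 [257. 179.] [0.647 0.237 0.08 ]
top stop_lug 0.67 [300. 221.] [0.505 0.085 0.051]
top stop_lug 0.46 [294. 204.] [0.565 0.109 0.051]
top stand 0.71 [304. 194.] [0.607 0.075 0.   ]
top ledge 0.67 [303. 181.] [0.655 0.081 0.   ]
top leg 0.61 [305. 193.] [0.611 0.074 0.   ]
top stop 0.61 [303. 188.] [0.627 0.081 0.   ]
side cover 0.86 [315. 175.] [ 0.573 -0.254  0.   ]
side cover 0.74 [388. 192.] [ 0.33  -0.182  0.   ]
side spine 0.96 [393. 184.] [ 0.319 -0.172  0.04 ]
side spine 0.57 [316. 164.] [ 0.573 -0.264  0.04 ]
side leg_tip 0.8 [250. 258.] [0.657 0.246 0.08 ]
side stop_lug 0.98 [323. 226.] [0.506 0.072 0.051]
side stand 0.77 [286. 240.] [0.607 0.08  0.   ]
side ledge 0.64 [271. 237.] [0.651 0.072 0.   ]
side ledge 0.57 [312. 373.] [0.477 0.475 0.   ]
side leg 0.97 [285. 241.] [0.608 0.086 0.   ]
side stop 0.77 [281. 240.] [0.621 0.081 0.   ]
0.9 [0.231 0.581 0.292] [[-0.929  0.369  0.   ]
 [ 0.369  0.929  0.   ]
 [-0.     0.    -1.   ]] [ 0.066 -0.22   0.023]
```

View pics/top0.png

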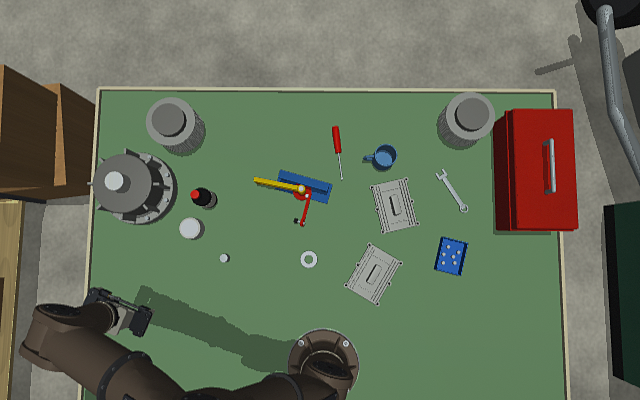

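View pics/side0.png

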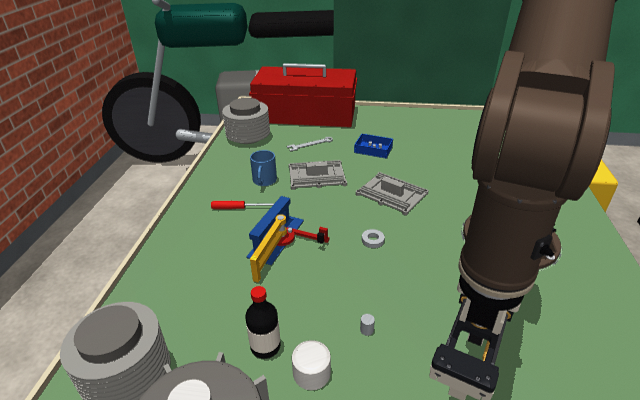

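The stand hinge is at about (0.61, 0.08) with yaw near −15°, and the leg is nearly folded. The red stop lug is at (0.505, 0.075), and the far cover, the one meant, is at about (0.57, −0.245). I'll move in to look with the wrist camera.

```bash
python3 -m inch '[{"offset":[2.8,-4,0],"rotation":[0,0,0]},{"offset":[5.6,-8,0],"rotation":[0,0,0]},{"offset":[8.4,-12,0],"rotation":[0,0,0]},{"offset":[11.2,-16,0],"rotation":[0,0,0]},{"offset":[14,-20,0],"rotation":[0,0,0]}]' 0; python3 -m inch '[{"offset":[2.8,-4,0],"rotation":[0,0,0]},{"offset":[5.6,-8,0],"rotation":[0,0,0]},{"offset":[8.4,-12,0],"rotation":[0,0,0]},{"offset":[11.2,-16,0],"rotation":[0,0,0.12]},{"offset":[14,-16,0],"rotation":[0,0,0.12]}]'
cat > m.py <<'E'
from h import *
np.set_printoptions(precision=4,suppress=True)
Z=dict(leg_tip=.08,stop_lug=.051,stand=0,ledge=0,leg=0,stop=0)
import sys
c=shot('wrist')
for q in Z:
    for m in r.mark_of(c,q)[:3]: print(q,round(m['p'],2),np.round(np.array(m['at'])*[640,400]),atz(c,m['at'],Z[q]))
save(c,sys.argv[1]);print(c['T_tool_cam'],c['s']['eef_pos'],c['s']['ft_force'],c['s']['joint_pos'])
E
python3 m.py w1.png
```

```text
time_s: 1.4
eef_pos: [0.3714, 0.3792, 0.2925]
tcp_rot: [[-0.929, 0.369, 0.0], [0.369, 0.929, 0.001], [-0.0, 0.001, -1.0]]
ft_force: [1.2, 1.2, 0.4]
finger_gap: 0.0563
finger_force: 0.0
time_s: 1.9
eef_pos: [0.5124, 0.2141, 0.2929]
tcp_rot: [[-0.966, 0.257, 0.001], [0.257, 0.966, -0.002], [-0.001, -0.002, -1.0]]
ft_force: [-0.1, 2.2, -0.4]
finger_gap: 0.0164
finger_force: 0.0
stand 0.85 [257. 254.] [0.6145 0.0827 0.    ]
stop 0.87 [258. 256.] [0.6199 0.0832 0.    ]
[[-0.0006 -0.9545 -0.2981  0.081 ]
 [ 1.     -0.0007  0.0002  0.0001]
 [-0.0004 -0.2981  0.9545 -0.0931]
 [ 0.      0.      0.      1.    ]] [0.5124 0.2141 0.2929] [-0.1222  2.1584 -0.4159] [-35.8978  18.3181  10.0311 100.5617  -3.4118  61.4393  50.35  ]
```

View pics/w1.png

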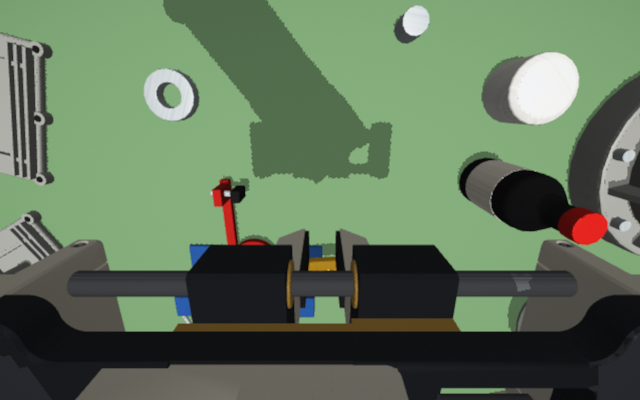

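```bash
for i in 1; do python3 -m inch '[{"offset":[-1,-2,0],"rotation":[0,0,-0.149]},{"offset":[-2,-4,0],"rotation":[0,0,-0.298]},{"offset":[-3,-6,0],"rotation":[0,0,-0.447]},{"offset":[-4,-8,0],"rotation":[0,0,-0.596]},{"offset":[-5,-8,0],"rotation":[0,0,-0.745]}]'; python3 -m inch '[{"offset":[0,0,0],"rotation":[0,0,-0.149]},{"offset":[0,0,0],"rotation":[0,0,-0.298]},{"offset":[0,0,0],"rotation":[0,0,-0.447]},{"offset":[0,0,0],"rotation":[0,0,-0.596]},{"offset":[0,0,0],"rotation":[0,0,-0.745]}]';  python3 -m inch '[{"offset":[0,0,0],"rotation":[0,0,-0.149]},{"offset":[0,0,0],"rotation":[0,0,-0.298]},{"offset":[0,0,0],"rotation":[0,0,-0.447]},{"offset":[0,0,0],"rotation":[0,0,-0.596]},{"offset":[0,0,0],"rotation":[0,0,-0.745]}]';  python3 -m inch '[{"offset":[0,0,0],"rotation":[0,0,-0.149]},{"offset":[0,0,0],"rotation":[0,0,-0.298]},{"offset":[0,0,0],"rotation":[0,0,-0.447]},{"offset":[0,0,0],"rotation":[0,0,-0.596]},{"offset":[0,0,0],"rotation":[0,0,-0.745]}]';  python3 -m inch '[{"offset":[0,0,0],"rotation":[0,0,-0.149]},{"offset":[0,0,0],"rotation":[0,0,-0.16]},{"offset":[0,0,0],"rotation":[0,0,-0.16]}]'; done | tail -6
python3 m.py w2.png
```

```text
time_s: 4.55
eef_pos: [0.46, 0.1416, 0.2922]
tcp_rot: [[0.969, -0.248, -0.0], [-0.248, -0.969, 0.0], [-0.0, -0.0, -1.0]]
ft_force: [-0.3, 0.0, -0.1]
finger_gap: 0.0003
finger_force: 0.0
leg_tip 0.87 [170.  22.] [0.6497 0.2423 0.08  ]
leg_tip 0.42 [337.  32.] [0.6022 0.09   0.08  ]
stop_lug 0.88 [365. 130.] [0.5017 0.0794 0.051 ]
stand 0.91 [337.  33.] [0.6184 0.083  0.    ]
leg 0.59 [336.  34.] [0.6173 0.0836 0.    ]
stop 0.65 [339.  32.] [0.618  0.0799 0.    ]
[[-0.0006 -0.9546 -0.2979  0.0808]
 [ 1.     -0.0005 -0.0005 -0.0001]
 [ 0.0004 -0.2979  0.9546 -0.0931]
 [ 0.      0.      0.      1.    ]] [0.46   0.1416 0.2922] [-0.3084  0.0485 -0.0926] [ -57.3417   12.7153   41.3061  111.9105   -9.7968   58.8556 -116.0218]
```

View pics/w2.png

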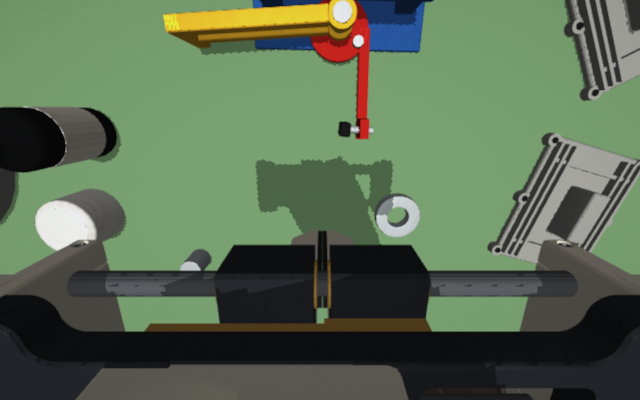

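```bash
python3 -m inch '[{"offset":[4,0,0],"rotation":[0,0,0]},{"offset":[7,0,0],"rotation":[0,0,0]},{"offset":[7,0,0],"rotation":[0,0,0]},{"offset":[7,0,0],"rotation":[0,0,0]}]'|tail -1
python3 m.py w3.png
```

```text
finger_force: 0.0
leg_tip 0.67 [198.  99.] [0.6492 0.2404 0.08  ]
leg_tip 0.65 [402. 253.] [0.4219 0.069  0.08  ]
leg_tip 0.6 [351. 145.] [0.5639 0.1    0.08  ]
stop_lug 0.86 [374. 188.] [0.502  0.0821 0.051 ]
stop_lug 0.55 [116. 182.] [0.589  0.3856 0.051 ]
stand 0.56 [348.  90.] [0.6211 0.0816 0.    ]
ledge 0.55 [351.  68.] [0.6456 0.0724 0.    ]
ledge 0.27 [356. 144.] [0.5525 0.0872 0.    ]
leg 0.65 [347.  90.] [0.6218 0.0835 0.    ]
stop 0.66 [351.  66.] [0.6474 0.0725 0.    ]
stop 0.6 [353.  91.] [0.6187 0.0756 0.    ]
[[-0.0006 -0.9546 -0.2979  0.0808]
 [ 1.     -0.0005 -0.0005 -0.0001]
 [ 0.0004 -0.2979  0.9546 -0.0931]
 [ 0.      0.      0.      1.    ]] [0.5307 0.1405 0.2918] [-0.4804 -0.6793 -1.0886] [ -50.7749   20.4796   40.9863  103.2199  -15.0123   61.9286 -109.143 ]
```

View pics/w3.png

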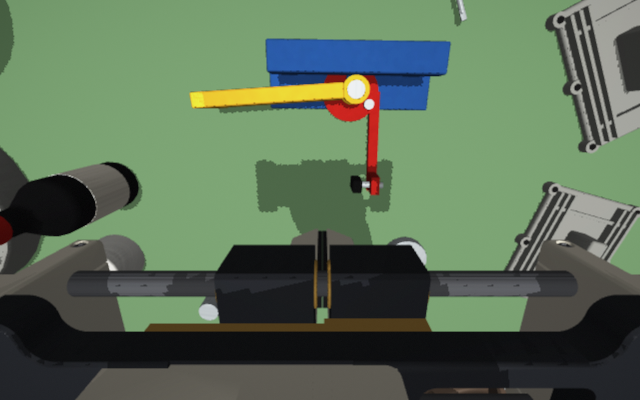

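The wrist view shows the ledge top with corners at about (266,40), (450,42), (447,75) and (268,72). The pin top is at (357,89), the leg's outer end at about (192,100), and the lug at (375,184).

```bash
cat > pose.txt <<'E'
E
python3 - <<'E'
from h import *
np.set_printoptions(precision=4,suppress=True)
c=shot('wrist')
im=c['img'].astype(int)
P=lambda u,v,z:atz(c,[u/640,v/400],z)
for n,u,v,z in [('tl',266,40,.08),('tr',450,42,.08),('br',447,75,.08),('bl',268,72,.08),('pin',357,89,.08),('legend_far',190,93,.08),('legend_near',191,106.5,.08),('lug',375,179,.051)]: print(n,P(u,v,z)[:2])
# ledge top: blue mask edge fits
def edge(us,v0,v1,f):
    o=[]
    for u in us:
        col=[f(im[v,u]) for v in range(v0,v1)]
        if any(col): o.append(P(u,v0+col.index(True),.08)[:2])
    return np.array(o)
blue=lambda p:p[2]>p[0]+60 and p[2]>p[1]+30
e=edge(range(275,445,5),25,90,blue)
d=np.linalg.svd(e-e.mean(0))[2][0]; print('ledge back edge dir deg',np.degrees(np.arctan2(d[1],d[0])))
yel=lambda p:p[0]>150 and p[1]>110 and p[2]<80
e=edge(range(200,330,5),70,120,yel);d=np.linalg.svd(e-e.mean(0))[2][0]; print('leg edge',np.degrees(np.arctan2(d[1],d[0])),e.mean(0))
E
```

```text
tl [0.6828 0.1575]
tr [ 0.6359 -0.0145]
br [ 0.607 -0.008]
bl [0.6551 0.1644]
pin [0.617 0.082]
legend_far [0.6565 0.2474]
legend_near [0.644  0.2515]
lug [0.5119 0.0794]
ledge back edge dir deg -105.5026919921683
leg edge -100.9924739924109 [0.6434 0.1742]
```

```bash
python3 -m inch '[{"offset":[4.2,2,0],"rotation":[0,0,0.05]},{"offset":[8.4,4,0],"rotation":[0,0,0.056]},{"offset":[12.6,6,0],"rotation":[0,0,0.056]},{"offset":[14.1,6.8,-3],"rotation":[0,0,0.056]},{"offset":[14.1,6.8,-7],"rotation":[0,0,0.056]}]' |head -2;  python3 -m inch '[{"offset":[0,0,-4],"rotation":[0,0,0]},{"offset":[0,0,-8],"rotation":[0,0,0]},{"offset":[0,0,-10.5],"rotation":[0,0,0]},{"offset":[0,0,-10.7],"rotation":[0,0,0]},{"offset":[0,0,-10.7],"rotation":[0,0,0]}]'; python3 -c "
from h import *
np.set_printoptions(precision=4,suppress=True)
H=np.array([.6165,.0825])
for p in np.radians(np.arange(-1,86,8)+79):
    pass
    d=np.array([np.cos(p),np.sin(p)]);n=np.array([d[1],-d[0]])
    print(np.degrees(p),(H+.135*d+.0175*n)*100)
"
```

```text
time_s: 6.2
eef_pos: [0.6746, 0.2108, 0.2224]
time_s: 6.7
eef_pos: [0.6716, 0.2089, 0.1155]
tcp_rot: [[0.98, -0.199, -0.0], [-0.199, -0.98, -0.0], [-0.0, 0.0, -1.0]]
ft_force: [-0.5, -0.4, 0.0]
finger_gap: 0.0003
finger_force: 0.0
78.0 [66.1686 21.0911]
86.0 [64.3374 21.595 ]
94.0 [62.454  21.8392]
102.0 [60.555  21.8188]
110.0 [58.6772 21.5344]
118.00000000000001 [56.8573 20.9914]
126.0 [55.1307 20.2004]
134.0 [53.531  19.1767]
142.0 [52.0893 17.9404]
150.0 [50.8337 16.5155]
158.0 [49.7886 14.9298]
```

```bash
python3 -m inch '[{"offset":[-0.5,0.1,0],"rotation":[0,0,0]},{"offset":[-0.9,0.2,0],"rotation":[0,0,0]},{"offset":[-1.5,0.35,0],"rotation":[0,0,0.04]},{"offset":[-2.1,0.55,0],"rotation":[0,0,0.085]},{"offset":[-2.8,0.7,0],"rotation":[0,0,0.13]}]'
```

```text
time_s: 7.2
eef_pos: [0.6452, 0.2161, 0.1172]
tcp_rot: [[0.998, -0.068, 0.005], [-0.068, -0.998, 0.001], [0.005, -0.001, -1.0]]
ft_force: [6.7, -0.3, -2.4]
finger_gap: 0.0003
finger_force: 2.8
```

```bash
python3 -m inch '[{"offset":[-0.95,0.14,0],"rotation":[0,0,0.07]},{"offset":[-1.9,0.24,0],"rotation":[0,0,0.14]},{"offset":[-2.85,0.25,0],"rotation":[0,0,0.21]},{"offset":[-3.8,0.22,0],"rotation":[0,0,0.28]},{"offset":[-4.75,0.11,0],"rotation":[0,0,0.35]}]'
python3 -m inch '[{"offset":[-0.95,-0.17,0],"rotation":[0,0,0.07]},{"offset":[-1.85,-0.4,0],"rotation":[0,0,0.14]},{"offset":[-2.75,-0.72,0],"rotation":[0,0,0.21]},{"offset":[-3.6,-1.1,0],"rotation":[0,0,0.28]},{"offset":[-4.47,-1.5,0],"rotation":[0,0,0.35]}]'
```

```text
time_s: 7.7
eef_pos: [0.5977, 0.2174, 0.1172]
tcp_rot: [[0.96, 0.279, 0.006], [0.279, -0.96, 0.001], [0.006, 0.0, -1.0]]
ft_force: [5.3, -0.2, -2.8]
finger_gap: 0.0009
finger_force: 2.7
time_s: 8.2
eef_pos: [0.553, 0.2027, 0.1172]
tcp_rot: [[0.806, 0.591, 0.006], [0.591, -0.806, 0.002], [0.006, 0.002, -1.0]]
ft_force: [6.1, -0.3, -1.7]
finger_gap: 0.0006
finger_force: 2.3
```

```bash
python3 -m inch '[{"offset":[-0.8,-0.5,0],"rotation":[0,0,0.07]},{"offset":[-1.6,-1.02,0],"rotation":[0,0,0.14]},{"offset":[-2.33,-1.63,0],"rotation":[0,0,0.21]},{"offset":[-3.04,-2.26,0],"rotation":[0,0,0.28]},{"offset":[-3.68,-2.96,0],"rotation":[0,0,0.35]}]'
python3 -c "
from h import *
np.set_printoptions(precision=3,suppress=True)
H=np.array([.6165,.0825])
for a in np.arange(146,170,1):
    p=np.radians(a)
    d=np.array([np.cos(p),np.sin(p)]);n=np.array([d[1],-d[0]])
    print(a,(H+.135*d+.0175*n)*100-[51.45,17.24])
"
```

```text
time_s: 8.7
eef_pos: [0.5159, 0.1737, 0.1172]
tcp_rot: [[0.554, 0.832, 0.005], [0.832, -0.554, 0.003], [0.005, 0.003, -1.0]]
ft_force: [2.6, 4.3, -0.3]
finger_gap: 0.0005
finger_force: 2.3
146 [-0.013  0.01 ]
147 [-0.169 -0.17 ]
148 [-0.321 -0.352]
149 [-0.47  -0.537]
150 [-0.616 -0.724]
151 [-0.759 -0.914]
152 [-0.898 -1.107]
153 [-1.034 -1.302]
154 [-1.167 -1.499]
155 [-1.296 -1.699]
156 [-1.421 -1.9  ]
157 [-1.543 -2.104]
158 [-1.661 -2.31 ]
159 [-1.776 -2.518]
160 [-1.887 -2.728]
161 [-1.995 -2.94 ]
162 [-2.098 -3.154]
163 [-2.198 -3.369]
164 [-2.295 -3.587]
165 [-2.387 -3.806]
166 [-2.476 -4.026]
167 [-2.56  -4.248]
168 [-2.641 -4.471]
169 [-2.718 -4.696]
```

```bash
python3 -m inch '[{"offset":[-0.32,-0.35,0],"rotation":[0,0,0.035]},{"offset":[-0.62,-0.72,0],"rotation":[0,0,0.07]},{"offset":[-0.9,-1.1,0],"rotation":[0,0,0.105]},{"offset":[-1.03,-1.3,0],"rotation":[0,0,0.122]},{"offset":[-1.17,-1.5,0],"rotation":[0,0,0.14]}]'
```

```text
time_s: 9.2
eef_pos: [0.5039, 0.1584, 0.1166]
tcp_rot: [[0.435, 0.9, 0.003], [0.9, -0.435, 0.002], [0.003, 0.002, -1.0]]
ft_force: [2.7, 4.7, 3.4]
finger_gap: 0.0004
finger_force: 2.2
```

```bash
python3 -m inch '[{"offset":[-0.05,-0.08,0],"rotation":[0,0,0.007]},{"offset":[-0.10,-0.16,0],"rotation":[0,0,0.014]}]';python3 -m inch '[{"offset":[0,0,0],"rotation":[0,0,0]}]' | grep ft
```

```text
time_s: 9.4
eef_pos: [0.5025, 0.1563, 0.1158]
tcp_rot: [[0.423, 0.906, 0.002], [0.906, -0.423, 0.001], [0.001, 0.001, -1.0]]
ft_force: [3.2, 4.7, 3.8]
finger_gap: 0.0004
finger_force: 2.5
ft_force: [3.3, 4.5, 3.7]
```

```bash
python3 -m inch '[{"offset":[-0.05,-0.08,0],"rotation":[0,0,0.007]},{"offset":[-0.10,-0.16,0],"rotation":[0,0,0.014]}]'
```

```text
time_s: 9.7
eef_pos: [0.5014, 0.1546, 0.1155]
tcp_rot: [[0.41, 0.912, 0.001], [0.912, -0.41, 0.0], [0.001, 0.001, -1.0]]
ft_force: [3.1, 4.3, 3.9]
finger_gap: 0.0005
finger_force: 2.6
```

```bash
python3 -m inch '[{"offset":[-0.05,-0.08,0],"rotation":[0,0,0.007]},{"offset":[-0.10,-0.17,0],"rotation":[0,0,0.014]}]'|grep ft
```

```text
ft_force: [3.0, 4.9, 3.3]
```

```bash
python3 -m inch '[{"offset":[-0.05,-0.08,0],"rotation":[0,0,0.007]},{"offset":[-0.10,-0.17,0],"rotation":[0,0,0.014]}]'|grep ft
```

```text
ft_force: [1.5, 5.0, 4.3]
```

```bash
python3 -m inch '[{"offset":[-0.05,-0.08,0],"rotation":[0,0,0.007]},{"offset":[-0.09,-0.17,0],"rotation":[0,0,0.014]}]'
```

```text
time_s: 10.3
eef_pos: [0.4984, 0.1496, 0.1154]
tcp_rot: [[0.371, 0.928, 0.001], [0.928, -0.371, 0.0], [0.001, 0.001, -1.0]]
ft_force: [3.7, 5.1, 4.6]
finger_gap: 0.0003
finger_force: 2.6
```

```bash
python3 -m inch '[{"offset":[-0.05,-0.08,0],"rotation":[0,0,0.007]},{"offset":[-0.09,-0.17,0],"rotation":[0,0,0.014]}]'|grep ft
```

```text
ft_force: [2.4, 4.7, 5.4]
```

```bash
python3 -m inch '[{"offset":[-0.05,-0.09,0],"rotation":[0,0,0.007]},{"offset":[-0.09,-0.18,0],"rotation":[0,0,0.014]}]'|grep ft
```

```text
ft_force: [1.9, 4.6, 4.3]
```

```bash
python3 -m inch '[{"offset":[-0.04,-0.09,0],"rotation":[0,0,0.007]},{"offset":[-0.08,-0.18,0],"rotation":[0,0,0.014]}]'|grep ft
```

```text
ft_force: [1.2, 4.2, 4.1]
```

```bash
python3 -m inch '[{"offset":[-0.04,-0.09,0],"rotation":[0,0,0.007]},{"offset":[-0.08,-0.18,0],"rotation":[0,0,0.014]}]'
```

```text
time_s: 11.1
eef_pos: [0.4947, 0.1426, 0.1154]
tcp_rot: [[0.319, 0.948, 0.0], [0.948, -0.319, 0.001], [0.001, 0.0, -1.0]]
ft_force: [1.4, 5.1, 5.2]
finger_gap: -0.0001
finger_force: 2.7
```

```bash
python3 -m inch '[{"offset":[-0.04,-0.09,0],"rotation":[0,0,0.007]},{"offset":[-0.07,-0.18,0],"rotation":[0,0,0.014]}]'|grep ft
```

```text
ft_force: [1.4, 4.8, 4.1]
```

```bash
python3 -m inch '[{"offset":[-0.04,-0.09,0],"rotation":[0,0,0.007]},{"offset":[-0.07,-0.18,0],"rotation":[0,0,0.014]}]'|grep ft
```

```text
ft_force: [2.0, 8.3, 2.8]
```

```bash
python3 -m inch '[{"offset":[-0.02,-0.05,0],"rotation":[0,0,0.003]},{"offset":[-0.02,-0.05,0],"rotation":[0,0,0.003]}]'|grep ft
```

```text
ft_force: [2.8, 9.4, 2.3]
```

```bash
python3 -m inch '[{"offset":[-0.02,-0.06,0],"rotation":[0,0,0.003]},{"offset":[-0.02,-0.06,0],"rotation":[0,0,0.003]}]'|grep ft
```

```text
ft_force: [2.4, 10.2, 2.1]
```

```bash
python3 -m inch '[{"offset":[-0.02,-0.07,0],"rotation":[0,0,0.003]},{"offset":[-0.02,-0.07,0],"rotation":[0,0,0.003]},{"offset":[-0.02,-0.07,0],"rotation":[0,0,0.003]}]'|grep ft;  python3 -m inch '[{"offset":[0,0,0],"rotation":[0,0,0]},{"offset":[0,0,0],"rotation":[0,0,0]},{"offset":[0,0,0],"rotation":[0,0,0]},{"offset":[0,0,0],"rotation":[0,0,0]},{"offset":[0,0,0],"rotation":[0,0,0]}]'
```

```text
ft_force: [1.8, 12.0, 0.6]
time_s: 12.7
eef_pos: [0.4929, 0.139, 0.1154]
tcp_rot: [[0.283, 0.959, 0.001], [0.959, -0.283, 0.002], [0.003, 0.0, -1.0]]
ft_force: [2.7, 11.5, 1.9]
finger_gap: 0.0007
finger_force: 5.7
```

```bash
python3 -m inch '[{"offset":[0.3,1,0],"rotation":[0,0,0]},{"offset":[0.9,3,1],"rotation":[0,0,0]},{"offset":[0.9,3,6],"rotation":[0,0,0]},{"offset":[0.9,3,11],"rotation":[0,0,0]},{"offset":[0.9,3,16],"rotation":[0,0,0]}]'
python3 -m inch '[{"offset":[0,-5,0],"rotation":[0,0,-0.149]},{"offset":[0,-10,0],"rotation":[0,0,-0.298]},{"offset":[0,-15,0],"rotation":[0,0,-0.447]},{"offset":[0,-20,0],"rotation":[0,0,-0.596]},{"offset":[0,-25,0],"rotation":[0,0,-0.745]}]' | grep pos
python3 -m inch '[{"offset":[-1,-4.5,0],"rotation":[0,0,-0.149]},{"offset":[-2,-9,0],"rotation":[0,0,-0.298]},{"offset":[-3,-13,0],"rotation":[0,0,-0.355]},{"offset":[-3,-15,0],"rotation":[0,0,-0.355]},{"offset":[-3,-15,0],"rotation":[0,0,-0.355]}]' 1
cat > c.py <<'E'
from h import *
import sys
np.set_printoptions(precision=4,suppress=True)
c=shot('wrist')
for q,z in(('spine',.04),('cover',0)):
    for m in r.mark_of(c,q)[:3]: print(q,round(m['p'],2),np.round(np.array(m['at'])*[640,400]),atz(c,m['at'],z))
for m in r.silhouettes(c,'cover')[:3]:
    (x,y),(w,h),a=cv2.minAreaRect(np.argwhere(m['region'])[:,::-1].astype(np.float32))
    b=cv2.boxPoints(((x,y),(w,h),a));print('sil',round(m['p'],2),m['region'].sum(),[atz(c,p/[640,400],.01)[:2].round(3).tolist() for p in b])
save(c,sys.argv[1]);s=c['s'];print(s['time_s'],s['eef_pos'],s['joint_pos'])
E
python3 c.py c1.png
```

```text
time_s: 13.2
eef_pos: [0.5004, 0.1658, 0.276]
tcp_rot: [[0.285, 0.959, -0.003], [0.959, -0.285, -0.003], [-0.003, -0.002, -1.0]]
ft_force: [1.6, 1.1, -0.4]
finger_gap: 0.0004
finger_force: 0.0
eef_pos: [0.5001, -0.0855, 0.2747]
time_s: 14.2
eef_pos: [0.4696, -0.2368, 0.2748]
tcp_rot: [[0.984, 0.175, -0.003], [0.175, -0.984, -0.001], [-0.003, 0.001, -1.0]]
ft_force: [0.4, 0.1, 0.2]
finger_gap: 0.0361
finger_force: 0.0
spine 0.96 [356.  96.] [ 0.5677 -0.2569  0.04  ]
spine 0.7 [458. 250.] [ 0.407  -0.4274  0.04  ]
cover 0.98 [349.  95.] [ 0.5688 -0.2528  0.    ]
sil 0.92 17815 [[0.64, -0.161], [0.674, -0.302], [0.503, -0.367], [0.46, -0.202]]
sil 0.77 3912 [[0.35, -0.106], [0.443, -0.162], [0.365, -0.285], [0.259, -0.234]]
sil 0.73 3664 [[0.598, 0.142], [0.606, 0.097], [0.453, 0.115], [0.444, 0.166]]
14.2 [ 0.4696 -0.2368  0.2748] [ -5.2927  18.0608  33.9847 107.2266 -11.5855  58.2773 -46.3623]
```

View pics/c1.png

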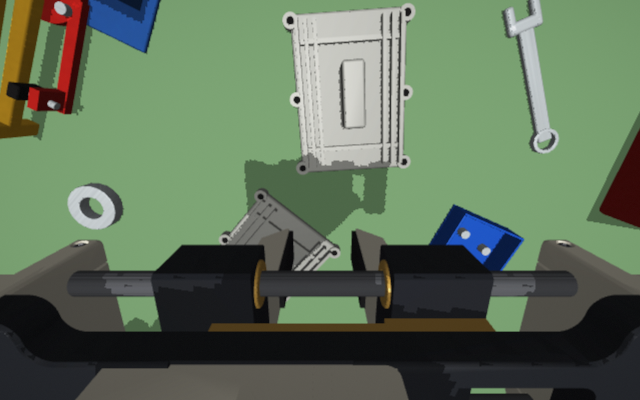

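The cover's spine top spans about (344,60) to (366,127), and the leg is resting on the rubber at the left.

```bash
python3 - <<'E'
from h import *
np.set_printoptions(precision=4,suppress=True)
c=shot('wrist')
P=lambda u,v,z:atz(c,[u/640,v/400],z)[:2]
q=[P(344,60,.048),P(366,60,.048),P(366,127,.048),P(343,127,.048)]
print(np.mean(q,0),q)
ang=lambda d:np.degrees(np.arctan2(d[1],d[0]))
print(ang(q[0]+q[1]-q[2]-q[3]))
L=[P(290,20,.01),P(303,168,.01),P(407,12,.01),P(404,161,.01)]
print(ang(L[0]-L[1]),ang(L[2]-L[3]),L,np.mean(L,0))
s=r.sense();print(s['eef_pos'],ang(np.array(s['tcp_rot'])[:2,0]))
E
```

```text
[ 0.5704 -0.2486] [array([ 0.6012, -0.2305]), array([ 0.6053, -0.2528]), array([ 0.5398, -0.2681]), array([ 0.5351, -0.2432])]
12.055923652442848
14.313807610002465 14.352160164565419 [array([ 0.6358, -0.1647]), array([ 0.4734, -0.2061]), array([ 0.667 , -0.2905]), array([ 0.506 , -0.3316])] [ 0.5706 -0.2482]
[ 0.4716 -0.2319  0.2748] 10.582545327219101
```

```bash
python3 -m inch '[{"offset":[4.5,-0.8,0],"rotation":[0,0,0.06]},{"offset":[9,-1.65,-1],"rotation":[0,0,0.06]},{"offset":[9.9,-1.65,-5],"rotation":[0,0,0.06]},{"offset":[9.9,-1.65,-9],"rotation":[0,0,0.06]},{"offset":[9.9,-1.65,-11],"rotation":[0,0,0.06]}]' 0.52; python3 -m inch '[{"offset":[0,0,0],"rotation":[0,0,0]},{"offset":[0,0,0],"rotation":[0,0,0]}]'
```

```text
time_s: 14.95
eef_pos: [0.5699, -0.2474, 0.1614]
tcp_rot: [[0.97, 0.243, -0.005], [0.243, -0.97, 0.002], [-0.004, -0.003, -1.0]]
ft_force: [-0.1, 1.0, -0.2]
finger_gap: 0.0479
finger_force: 0.0
time_s: 15.15
eef_pos: [0.5709, -0.2492, 0.1657]
tcp_rot: [[0.97, 0.241, -0.0], [0.241, -0.97, 0.0], [-0.0, -0.0, -1.0]]
ft_force: [0.9, -0.2, 1.5]
finger_gap: 0.0475
finger_force: 0.0
```

Well aligned; I'll descend to TCP z of about 0.089, then close.

```bash
python3 -m inch '[{"offset":[0,0,-3],"rotation":[0,0,0]},{"offset":[0,0,-5.5],"rotation":[0,0,0]},{"offset":[0,0,-7],"rotation":[0,0,0]},{"offset":[0,0,-7.6],"rotation":[0,0,0]},{"offset":[0,0,-7.6],"rotation":[0,0,0]}]'; python3 -m inch '[{"offset":[0,0,0],"rotation":[0,0,0]},{"offset":[0,0,0],"rotation":[0,0,0]},{"offset":[0,0,0],"rotation":[0,0,0]},{"offset":[0,0,0],"rotation":[0,0,0]},{"offset":[0,0,0],"rotation":[0,0,0]}]' 0
```

```text
time_s: 15.65
eef_pos: [0.5709, -0.2499, 0.0897]
tcp_rot: [[0.971, 0.24, 0.0], [0.24, -0.971, -0.0], [0.0, 0.0, -1.0]]
ft_force: [-0.3, -0.7, -0.0]
finger_gap: 0.0477
finger_force: 0.0
time_s: 16.15
eef_pos: [0.5713, -0.2511, 0.0902]
tcp_rot: [[0.971, 0.24, 0.002], [0.24, -0.971, -0.002], [0.002, 0.002, -1.0]]
ft_force: [2.1, -4.5, 4.9]
finger_gap: 0.0241
finger_force: 30.0
```

```bash
python3 -m inch '[{"offset":[0,0,1],"rotation":[0,0,0]},{"offset":[0,0,4],"rotation":[0,0,0]},{"offset":[0,0,8],"rotation":[0,0,0]},{"offset":[0,0,12],"rotation":[0,0,0]},{"offset":[0,0,16],"rotation":[0,0,0]}]'|grep -v rot; python3 -m inch '[{"offset":[0,2,0],"rotation":[0,0,-0.05]},{"offset":[0,5.5,0],"rotation":[0,0,-0.12]},{"offset":[0,9.5,0],"rotation":[0,0,-0.2]},{"offset":[0,13.5,0],"rotation":[0,0,-0.3]},{"offset":[-0.4,17.5,0],"rotation":[0,0,-0.4]}]'|grep -v rot; python3 -m inch '[{"offset":[0,4,0],"rotation":[0,0,-0.06]},{"offset":[-0.2,8,0],"rotation":[0,0,-0.111]},{"offset":[-0.4,12,0],"rotation":[0,0,-0.111]},{"offset":[-0.4,15,0],"rotation":[0,0,-0.111]},{"offset":[-0.4,17.2,0],"rotation":[0,0,-0.111]}]'|grep -v rot;python3 -m inch '[{"offset":[0,0,0],"rotation":[0,0,0]},{"offset":[0,0,0],"rotation":[0,0,0]},{"offset":[0,0,0],"rotation":[0,0,0]}]'
python3 m.py p1.png
```

```text
time_s: 16.65
eef_pos: [0.5692, -0.2485, 0.2497]
ft_force: [0.8, -0.4, -7.9]
finger_gap: 0.024
finger_force: 30.0
time_s: 17.15
eef_pos: [0.5653, -0.0723, 0.2484]
ft_force: [1.1, 1.5, -7.2]
finger_gap: 0.0237
finger_force: 30.0
time_s: 17.65
eef_pos: [0.5605, 0.1007, 0.2482]
ft_force: [0.0, -0.0, -8.0]
finger_gap: 0.0243
finger_force: 30.0
time_s: 17.95
eef_pos: [0.5618, 0.0962, 0.2489]
tcp_rot: [[0.964, -0.266, -0.002], [-0.266, -0.964, -0.001], [-0.001, 0.001, -1.0]]
ft_force: [-0.6, 0.4, -8.1]
finger_gap: 0.0239
finger_force: 30.0
ledge 0.97 [321. 101.] [0.6473 0.0737 0.    ]
ledge 0.25 [320. 233.] [0.4882 0.1194 0.    ]
[[-0.0006 -0.9546 -0.2979  0.0808]
 [ 1.     -0.0005 -0.0006 -0.0001]
 [ 0.0004 -0.2979  0.9546 -0.0931]
 [ 0.      0.      0.      1.    ]] [0.5618 0.0962 0.2489] [-0.5887  0.3623 -8.0952] [ -42.2667   25.0279   38.171   103.3547  -17.9468   57.8961 -102.4395]
```

View pics/p1.png

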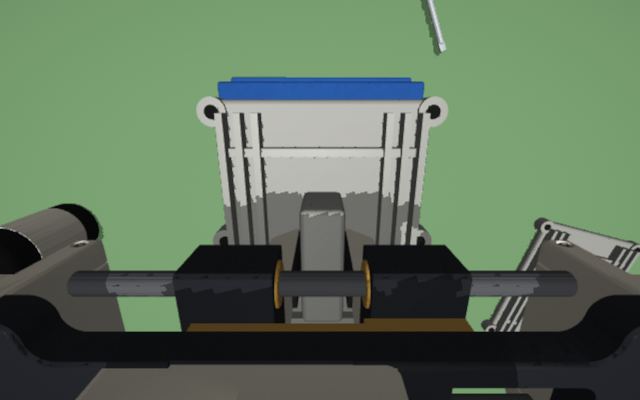

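```bash
python3 - <<'E'
from h import *
np.set_printoptions(precision=4,suppress=True)
c=shot('wrist')
a=np.radians(-15.5);X=np.array([np.cos(a),np.sin(a)]);Y=np.array([-X[1],X[0]])
g=c['img'];s=c['s']
def loc(u,v,z):
    p=atz(c,[u/640,v/400],z)[:2]-s['eef_pos'][:2];return np.array([X@p,Y@p])
print('ledge far',loc(219,82,.08),loc(424,82,.08))
print('ears',loc(210,110,.17),loc(434,110,.17))
for u in (300,321,345): print(u,[g[v,u].tolist() for v in range(76,108,2)])
print('edge top',loc(321,100,.17))
print(s['eef_pos'],s['tcp_rot'])
for u in(260,380):
    col=g[:,u].astype(int);b=np.where((col[:,2]>col[:,0]+60))[0];b=b[(b>70)&(b<110)];print(u,b.min(),b.max(),loc(u,b.min(),.08))
E
```

```text
ledge far [0.1021 0.0894] [ 0.1023 -0.0879]
ears [0.0796 0.0657] [ 0.0797 -0.0652]
300 [[123, 162, 114], [65, 101, 124], [42, 91, 168], [36, 77, 145], [41, 87, 158], [42, 90, 167], [42, 91, 169], [41, 91, 169], [42, 91, 168], [42, 91, 168], [41, 91, 167], [42, 92, 168], [120, 120, 116], [160, 161, 154], [186, 185, 180], [190, 190, 184]]
321 [[123, 162, 114], [85, 124, 131], [41, 90, 166], [33, 72, 138], [39, 85, 158], [42, 91, 168], [42, 91, 169], [42, 92, 169], [43, 91, 170], [42, 91, 168], [42, 92, 168], [42, 91, 167], [122, 122, 118], [160, 161, 154], [185, 185, 179], [188, 188, 183]]
345 [[123, 162, 115], [85, 123, 131], [42, 91, 168], [34, 74, 138], [39, 85, 158], [41, 89, 166], [41, 89, 166], [41, 89, 166], [40, 89, 166], [41, 89, 166], [42, 91, 167], [42, 92, 167], [122, 122, 118], [159, 160, 154], [184, 185, 178], [188, 189, 182]]
edge top [0.0852 0.0009]
[0.5626 0.0967 0.2493] [[ 0.964  -0.2658 -0.0001]
 [-0.2658 -0.964  -0.    ]
 [-0.0001  0.0001 -1.    ]]
260 78 98 [0.1054 0.0537]
380 79 98 [ 0.1046 -0.0497]
```

```bash
python3 - <<'E'
from h import *
np.set_printoptions(precision=4,suppress=True)
c=shot('wrist')
a=np.radians(-15.5);X=np.array([np.cos(a),np.sin(a)])
s=c['s']
def loc(u,v,z):
    return X@(atz(c,[u/640,v/400],z)[:2]-s['eef_pos'][:2])
print('spine',[(v,loc(322,v,.208),loc(322,v,.17)) for v in(191,193,208,210,212)])
print('edge',[(v,loc(322,v,.17),loc(322,v,.16)) for v in(99,101,103)])
print([c['img'][v,322].tolist() for v in range(186,216,2)])
for n in('top','side'):
    c=shot(n)
    for q,z in(('spine',.202),('ledge',0)):
        for m in r.mark_of(c,q)[:3]: print(n,q,round(m['p'],2),atz(c,m['at'],z),s['eef_pos'])
E
```

```text
spine [(191, np.float64(0.041445948339231695), np.float64(0.030311727291958582)), (193, np.float64(0.040409764120269615), np.float64(0.028982404937065172)), (208, np.float64(0.03249018119426284), np.float64(0.018822359616631642)), (210, np.float64(0.031414054524002706), np.float64(0.017441795028505975)), (212, np.float64(0.030333077411951143), np.float64(0.016055007801020715))]
edge [(99, np.float64(0.08571513000875856), np.float64(0.08600017457912093)), (101, np.float64(0.08461927485105569), np.float64(0.08484072609053635)), (103, np.float64(0.08351902063985985), np.float64(0.08367662326794807))]
[[182, 184, 177], [183, 184, 177], [182, 184, 177], [92, 92, 89], [62, 62, 58], [61, 62, 60], [62, 63, 61], [63, 63, 60], [64, 64, 62], [64, 65, 62], [65, 66, 63], [64, 65, 62], [98, 98, 94], [143, 144, 138], [164, 165, 159]]
top spine 0.83 [ 0.3244 -0.1437  0.202 ] [0.5626 0.0968 0.2492]
top spine 0.6 [0.5611 0.1006 0.202 ] [0.5626 0.0968 0.2492]
side spine 0.7 [0.3361 0.0882 0.202 ] [0.5626 0.0968 0.2492]
side spine 0.62 [0.5587 0.0973 0.202 ] [0.5626 0.0968 0.2492]
side ledge 0.73 [0.6417 0.0854 0.    ] [0.5626 0.0968 0.2492]
side ledge 0.49 [ 0.7571 -0.059   0.    ] [0.5626 0.0968 0.2492]
side ledge 0.31 [ 0.6178 -0.2019  0.    ] [0.5626 0.0968 0.2492]
```

```bash
python3 -m inch '[{"offset":[0.3,-0.1,-1],"rotation":[0,0,0]},{"offset":[0.6,-0.16,-3],"rotation":[0,0,0]},{"offset":[0.6,-0.16,-5],"rotation":[0,0,0]},{"offset":[0.6,-0.16,-6.5],"rotation":[0,0,0]},{"offset":[0.6,-0.16,-7.2],"rotation":[0,0,0]}]'|grep -v rot; python3 -m inch '[{"offset":[0,0,-0.1],"rotation":[0,0,0]},{"offset":[0,0,-0.2],"rotation":[0,0,0]},{"offset":[0,0,-0.3],"rotation":[0,0,0]},{"offset":[0,0,-0.3],"rotation":[0,0,0]}]'; python3 -m inch '[{"offset":[0,0,-0.1],"rotation":[0,0,0]},{"offset":[0,0,-0.2],"rotation":[0,0,0]},{"offset":[0,0,-0.2],"rotation":[0,0,0]}]'
```

```text
time_s: 19.2
eef_pos: [0.5678, 0.0954, 0.1752]
ft_force: [-0.7, 0.0, -8.0]
finger_gap: 0.0234
finger_force: 30.0
time_s: 19.6
eef_pos: [0.5689, 0.0956, 0.1748]
tcp_rot: [[0.964, -0.265, 0.001], [-0.265, -0.964, 0.0], [0.001, -0.001, -1.0]]
ft_force: [-0.1, 1.1, -8.4]
finger_gap: 0.0237
finger_force: 30.0
time_s: 19.9
eef_pos: [0.5685, 0.0956, 0.1722]
tcp_rot: [[0.964, -0.265, 0.0], [-0.265, -0.964, 0.0], [-0.0, -0.0, -1.0]]
ft_force: [0.0, -0.1, -9.3]
finger_gap: 0.0239
finger_force: 30.0
```

```bash
python3 -m inch '[{"offset":[0,0,-0.1],"rotation":[0,0,0]},{"offset":[0,0,-0.15],"rotation":[0,0,0]},{"offset":[0,0,-0.15],"rotation":[0,0,0]}]'|grep -v rot
python3 - <<'E'
from h import *
c=shot('wrist');save(c,'p2.png')
E
```

```text
time_s: 20.2
eef_pos: [0.5685, 0.0955, 0.1706]
ft_force: [0.6, -0.2, -8.1]
finger_gap: 0.0238
finger_force: 30.0
```

View pics/p2.png

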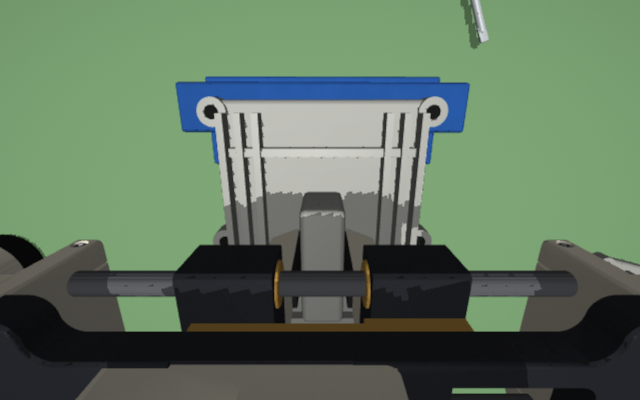

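The ledge's top spans columns 177–468 (middle 322) and the cover's ears are centred at 322. The cover's edge lies about 10.5 mm inside the ledge's far edge, against 10 wanted, so it is aligned. I'll continue lowering.

```bash
python3 -m inch '[{"offset":[0,0,-0.05],"rotation":[0,0,0]},{"offset":[0,0,-0.1],"rotation":[0,0,0]},{"offset":[0,0,-0.1],"rotation":[0,0,0]}]'|grep -v rot
```

```text
time_s: 20.55
eef_pos: [0.5686, 0.0955, 0.1702]
ft_force: [-2.9, 0.1, 1.3]
finger_gap: 0.0238
finger_force: 30.0
```

```bash
python3 -m inch '[{"offset":[0,0,-0.04],"rotation":[0,0,0]},{"offset":[0,0,-0.04],"rotation":[0,0,0]}]'; python3 -c "
from h import *
print(r.sense()['moment'])"
```

```text
time_s: 20.75
eef_pos: [0.5687, 0.0955, 0.1701]
tcp_rot: [[0.964, -0.265, 0.0], [-0.265, -0.964, 0.001], [0.0, -0.001, -1.0]]
ft_force: [-5.2, -0.2, 6.5]
finger_gap: 0.0237
finger_force: 30.0
[-0.19294652  1.22740155  0.04575605]
```

```bash
python3 -m inch '[{"offset":[0,0,0.05],"rotation":[0,0,0]},{"offset":[0,0,0.05],"rotation":[0,0,0]}]' | grep ft; python3 -m inch '[{"offset":[0,0,0],"rotation":[0,0,0]},{"offset":[0,0,0],"rotation":[0,0,0]},{"offset":[0,0,0],"rotation":[0,0,0]},{"offset":[0,0,0],"rotation":[0,0,0]},{"offset":[0,0,0],"rotation":[0,0,0]}]' 0.52 | grep -v rot;python3 -m inch '[{"offset":[0,0,0.5],"rotation":[0,0,0]},{"offset":[0,0,2],"rotation":[0,0,0]},{"offset":[0,0,5],"rotation":[0,0,0]},{"offset":[0,0,9],"rotation":[0,0,0]},{"offset":[0,0,13],"rotation":[0,0,0]}]'|grep -v rot; python3 -m inch '[{"offset":[-4,0,2],"rotation":[0,0,0]},{"offset":[-8,0,2],"rotation":[0,0,0]},{"offset":[-12,0,2],"rotation":[0,0,0]},{"offset":[-13,0,2],"rotation":[0,0,0]},{"offset":[-13,0,2],"rotation":[0,0,0]}]'|grep -v rot
python3 - <<'E'
from h import *
c=shot('wrist');save(c,'f1.png');print(c['s']['eef_pos'])
a=np.radians(-15.5);X=np.array([np.cos(a),np.sin(a)]);Y=np.array([-X[1],X[0]])
for q,z in(('spine',.12),('cover',.08)):
    for m in r.mark_of(c,q)[:1]:
        p=atz(c,m['at'],z)[:2]-[.6165,.0825];print(q,m['p'],X@p,Y@p)
c=shot('side');cv2.imwrite('pics/f2.png',cv2.resize(c['img'][150:310,180:420,::-1],(720,480)))
E
```

```text
ft_force: [-3.3, 1.5, 3.0]
time_s: 21.45
eef_pos: [0.5687, 0.0955, 0.1698]
ft_force: [0.0, -0.1, 0.3]
finger_gap: 0.0476
finger_force: 0.0
time_s: 21.95
eef_pos: [0.5684, 0.0951, 0.3023]
ft_force: [1.4, 1.0, 0.0]
finger_gap: 0.0479
finger_force: 0.0
time_s: 22.45
eef_pos: [0.4377, 0.0956, 0.321]
ft_force: [0.7, 0.2, -0.1]
finger_gap: 0.048
finger_force: 0.0
[0.4376813  0.09555611 0.32095246]
spine 0.92 -0.1886392298004682 -0.26588184735997866
cover 0.93 -0.19911334008857376 -0.2750841049936802
```

View pics/f1.png

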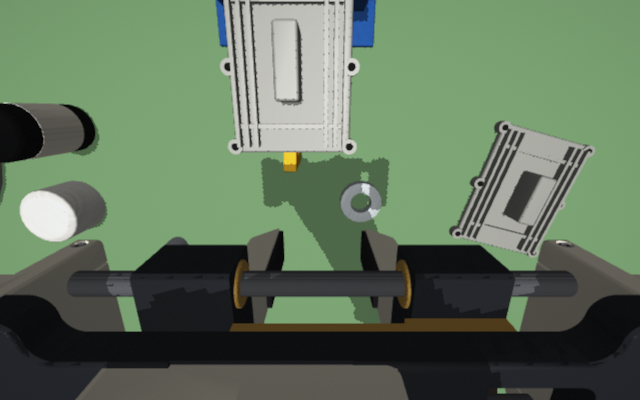

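View pics/f2.png

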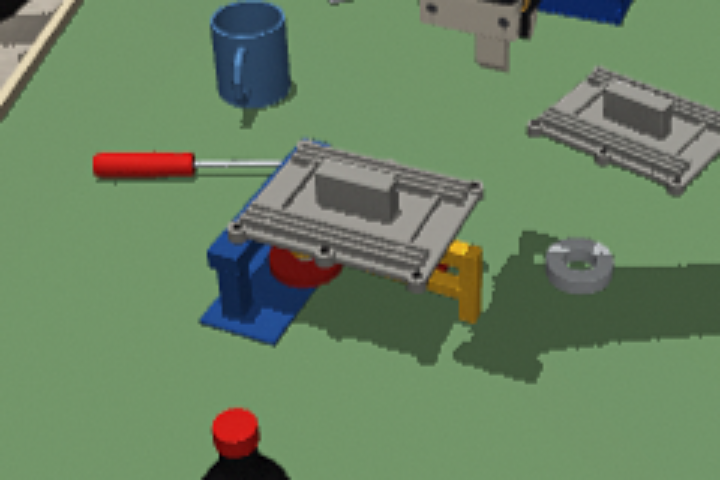

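The cover lies flat on the ledge and leg. The leg's end shows at (290,160), in the middle of the cover's near edge, and the gripper is clear. I'll hand it in.

```bash
python3 -c "
from workcell import r
print(r.finish_job())"
```

```text
the job is handed in; nothing more can be done
None
```

I pushed the leg round to its stop and held it there at about 12 N for over half a second. The cover now lies flat and centred on the ledge and leg, nothing else was moved that I could see, and the job is handed in (about 22.5 s on the robot's clock; no verdict was returned).

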